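# Open the honing-stone box and bed the stone

## Task

Get the honing stone ready for sharpening, working with the fingertips only and picking nothing up: push the wooden turn button round until it is clear of the box lid, tip the lid up by its front lip and over past its balance point so that it lies fully open by its own weight, then push the stone along its well until it is fully home against the end beside the turn button. The stone stays down in its well the whole time, and the chisels and the little glue bottle are left where they are.

Things in the scene. Friction and masses are not known exactly. Their poses are not given: they have to be found in the camera images.
- stone_box: Pale wooden honing-stone box, fixed to the bench. Origin: centre of its underside, on the bench top; x to its back (hinge side), y along it to its left end, z up. Base 92 (x) x 225 (y) x 28 mm high; shut, the lid tops out 57 mm above the bench. A stop rail behind reaches to x = 71 mm. A darker block, 26 x 25 mm, 57 mm high, on the left end only (y = 112.5 to 137.5 mm) carries the turn button.
- button (a joint): Turn button in rad. At 0 its arm points to box -y, 22 mm in over the lid, and blocks it; positive turns it to the box's back (+x), negative to the front. Range 1.75 either way; clear of the lid from about 1.35, either way will do. It stays where left; about 2 N at the arm moves it.
- button_pivot (a point): Vertical pivot of the turn button (x = 0, y = 125 mm in stone_box), at mid thickness, 63.5 mm above the bench. The button is a wooden bar 13 mm wide and 10 mm thick, 58.5 to 68.5 mm above the bench, 1.5 mm over the lid; its arm reaches 35 mm from the pivot, its round tail 8.5 mm.
- button_tip (a point): Point on the turn button's arm, 30 mm from the pivot, at mid thickness (63.5 mm above the bench).
- lid (a joint): Angle of the box lid in rad: 0 shut, grows as its front rises, 1.85 fully open, leaning back on the stop rail. About 0.22 kg (1 N at the lip) on a free hinge: let go below about 1.2 rad it falls shut, beyond that it falls open and stays.
- lid_lip (a point): Middle of the lower front edge of the lid's finger lip; turns with the lid. The lip is 80 mm wide (y), 8 mm thick, and overhangs the lid's front wall by 20 mm; shut, its underside is 49 mm above the bench, with nothing below it in front of the box. The lid is a hollow cover; its front wall reaches 21 mm below the lip's underside.
- lid_hinge (a point): Middle of the lid's hinge axis, which runs along box y, at x = 47.5 mm, 29 mm above the bench in stone_box. Shut, the lip's edge lies 113.5 mm in front of it and 20 mm above it.
- stone: Oil stone in its tray, 0.3 to 0.6 kg, loose in the well, hidden under the shut lid. Origin: centre of the tray's underside; axes as stone_box, y along it. Tray 62 x 170 mm, 14 mm high, its top level with the well's walls; the grey stone on it, 50 (x) x 152 (y) mm, stands 28 to 43 mm above the bench, so its end can be pushed from above the walls.
- well_stop_end (a point): Middle of the inner face of the well's left end wall, by the turn button, at the floor. The well is 66 x 205 mm, its floor 14 mm and its walls' tops 28 mm above the bench; end walls 10 mm thick, front and back 13 mm. The stone is home when its tray touches this face (stone origin 85 mm to its -y side); it starts 15 to 31 mm short.
- chisel_a: Bench chisel with a turned wooden handle, 247 mm long (along its y), up to 30 mm high, lying loose to the left of the box; origin under its middle. Leave it.
- chisel_c: Second bench chisel, like the first and lying farther from the robot; 247 mm long (along its y), up to 30 mm high, loose; origin under its middle. Leave it.
- ca_bottle: Little white glue bottle with a dark pointed cap, 32 x 40 mm, 109 mm high, standing loose left of the box; origin under its centre. Leave it.

How it is judged:
On the way, in this order (a step that is already met when the one before it is completed fails the run):
1. the turn button is pushed clear of the lid while the lid is still shut ((value of joint button above 1.1 rad or value of joint button below -1.1 rad) and value of joint lid below 0.1 rad), for 0.1 s.
2. the lid has been tipped over its balance point and lies fully open, with the stone not yet home (value of joint lid above 1.75 rad and y of stone in the frame of stone_box below 0.0125 m), for 0.2 s.
At the end, for the whole second after the job is handed in: The lid lies open on its stop (beyond 1.75 rad) by its own weight, the turn button is turned aside (more than 1.1 rad either way), and the stone lies flat and at rest on the well floor with its tray within 3 mm of the end wall beside the turn button (value of joint lid above 1.75 rad and (value of joint button above 1.1 rad or value of joint button below -1.1 rad) and y of stone in the frame of stone_box above 0.0145 m and z of stone in the frame of stone_box below 0.017 m and angle between stone's own z axis and vertical below 0.04 rad and linear speed of stone below 0.01 m/s); the robot touches nothing.
It fails at once if the stone is lifted or tipped out of its well (more than 8 mm up, or tilted more than 0.12 rad) (z of stone in the frame of stone_box above 0.022 m or angle between stone's own z axis and vertical above 0.12 rad).
It fails at once if a chisel or the glue bottle is moved by more than 25 mm, or the bottle is tipped (distance of any of chisel_a, chisel_c, ca_bottle from where it was at the start of the episode above 0.025 m or angle between ca_bottle's own z axis and vertical above 0.4 rad).
It also fails if it takes over 58 s, if anything falls off the work surface, if the arm or the gripper's body presses on something with over 40 N, if the wrist force passes 120 N, or if a joint passes its speed limit or range.

## Robot

A 6-joint arm with a two-finger parallel gripper is mounted at the origin on a cart in front of the work surface, level with it; the furniture and walls round the work are solid. World frame = base frame: x ahead of the robot, y to its left, z up, the work surface at z = 0. Lengths are in m, angles in rad, forces in N, time in s.
With the tool pointing down it reaches from about 0.35 to 0.975 m from the base axis. Payload 4.9 kg.
Tool frame: the origin (TCP) lies at the very end of the fingers, on their centre line; the grasp point (between the pads) lies 19 mm behind it (manip.tcp_to_grasp is the distance from the TCP to the grasp point, in m); z points along the fingers, y is the direction in which the jaws open and shut (so a half turn about z gives the same grasp; the last joint's range is limited). The gripper opens to 85 mm and grips with 20 to 120 N. Pads are 22 mm wide; open, the fingers measure 114 mm over their backs; the gripper's body (76 mm by 85 mm) begins 54 mm behind the grasp point. The pads swing forward as they close: fully open they stand 13 mm farther back than shut.
Start: joints at [-0.119, 0.053, 1.613, -0, 1.476, -0.119], TCP at [0.625, 0, 0.231] pointing down, gripper open.
Joint ranges: [-3.01, 3.01], [-1.01, 2.22], [0.06, 2.58], [-1.02, 4.17], [0.09, 2.62], [-3.14, 3.14]. Speed limits (rad/s): [2.57, 2.57, 3.14, 3.14, 3.14, 3.14].

## Interface

Orientations are given as a unit quaternion [w, x, y, z].
In Python, from plant import sensors, cams, job, finder, manip gives the robot as it stands.
- The arm moves only by the shell command python3 -m pendant 'ROWS'. ROWS is JSON, a list of rows, each an object of numbers: "wx", "wy", "wz": the turn, a rotation vector about the tool's x, y, z in degrees; "dx", "dy", "dz": the shift along the tool's x, y, z in m; "hand": the gripper's target within -1 to 1 (fully open at 1, half-way at 0, shut at -1). A call has 1 to 20 rows; each row is the pose to reach, as a shift and turn from the pose commanded when the call began, along the tool's axes at that moment; what a row does not reach only later rows make up. A row lasts 1/12 s, in which the tool goes at most 41.7 mm and 7.16 degrees, less where a joint would pass 70% of its speed; a pose out of reach is approached as far as the arm can. A call with a gripper value outside its range is refused whole. The fingers move at their own pace and stop on an object; the grip force is fixed at half the most. Time passes only in rows, so rows that repeat a pose let the fingers close. It gives the time, the measured TCP pose, the force and the opening at its end, in the units of the state.
- sensors.state(): the state, without advancing time (a new reading comes with each control period).
- cams.grab_frame(name): name is "scene" or "side" or "wrist"; returns (picture, depth): 400x640x3 uint8, red, green, blue; 400x640 float32, m along the optical axis (not along the pixel's ray), 0 where there is no reading.
- cams.calibration(name): a dict with "fov_y" (degrees; the focal length in pixels is half the picture's height over the tangent of half this angle, whatever the lens; pixels are square), "cx", "cy" (the principal point, pixels), "pose" (4x4, takes a point from camera to world coordinates); the wrist camera has in their place "hand_eye" (4x4, takes a point from camera to tool coordinates, whose origin is the TCP and whose axes are the flange's). Camera axes: x right, y down, z forward; pixel columns grow to the right and rows downward; lengths in m; the calibration is good to about 2 mm. A picture is of the moment at which its call begins: read the wrist's pose just before it. calibration takes no time and is no camera call.
- job.job_done(): hands the job in, once; it reports no verdict.
Trained networks look in the newest picture that a camera, given by its name, has taken for a name from the list of things; names that differ only in an ending like _2 or _b are one class to them, and where a whole thing is asked for, a point or a joint stands for the part that bears it (a point fixed in the world has none). Each returns a list of dicts, best first, with "score" (0 to 1); they miss things now and then, are a little off and sometimes report something else, mostly with a low value. They report only what shows in the picture. A call takes as long as a camera call.
- finder.look_for(camera, thing): "position" ([x, y, z] in m, in world coordinates, good to about 4 mm: the middle of the surface that is visible of it).
The state is a dict: "time": time; "joint_pos": joint angles; "joint_vel": joint speeds; "joint_efforts": joint torques, N m; "tool_pos": TCP position; "tool_rot": TCP orientation; "contact_force": force on the tool from outside, world axes, zero at the start; "ft_torque": the same for the moment, N m; "gripper_width": opening from 0.0 (shut) to 1.0 (fully open).
Only numpy, scipy, OpenCV 4.12 (cv2) and the standard library are available. Lean on these libraries where they do the work, as an engineer would, in place of code of your own. Each camera call takes 0.05 s, during which the arm holds its last target. There are 200 camera calls.

## Working session

There is one attempt and no reset: what is moved stays moved. The work goes in short steps, Python scripts to look and compute and a shell command to move; the robot and the scene stay as the last step left them, time stands still between calls to the robot, and variables do not carry over. Pictures are saved under pics/ and viewed, about 8 in all and at most 12, crops included, and the job is handed in when it is done.

```bash
mkdir -p pics; ls
cat > h.py <<'E'
import numpy as np, cv2
from plant import sensors,cams,job,finder,manip
from scipy.spatial.transform import Rotation as R
def cal(n):
    c=cams.calibration(n); f=200/np.tan(np.radians(c['fov_y'])/2); return c,f
def cloud(n):
    s=sensors.state(); im,d=cams.grab_frame(n); c,f=cal(n)
    if 'pose' in c: T=np.array(c['pose'])
    else:
        q=s['tool_rot']; W=np.eye(4); W[:3,:3]=R.from_quat([q[1],q[2],q[3],q[0]]).as_matrix(); W[:3,3]=s['tool_pos']; T=W@np.array(c['hand_eye'])
    v,u=np.mgrid[:400,:640]
    P=np.stack([(u-c['cx'])/f*d,(v-c['cy'])/f*d,d],-1)@T[:3,:3].T+T[:3,3]
    P[d==0]=np.nan
    return im,d,P
def save(im,name): cv2.imwrite('pics/'+name,im[:,:,::-1])
E
python3 - <<'E'
from h import *
np.set_printoptions(precision=4,suppress=True)
s=sensors.state();print({k:np.round(v,3) for k,v in s.items()})
ims=[]
for n in('scene','side'):
    im,d,P=cloud(n); ims.append(im); np.save('/tmp/%s.npy'%n,P)
    print(n,np.array(cams.calibration(n)['pose']))
    for t in('stone_box','button','lid','lid_lip','chisel_a','ca_bottle'):
        r=finder.look_for(n,t); print(t,[(np.round(x['position'],3),round(x['score'],2)) for x in r[:2]])
    save(im,n+'1.png')
E
```

```text
pics
{'time': np.float64(0.0), 'joint_pos': array([-0.119,  0.053,  1.614, -0.   ,  1.476, -0.119]), 'joint_vel': array([-0.001, -0.001,  0.001,  0.001, -0.001, -0.002]), 'joint_efforts': array([  0.   , -39.367, -37.018,  -0.   ,   0.007,  -0.   ]), 'tool_pos': array([0.624, 0.   , 0.23 ]), 'tool_rot': array([-0.001,  0.707,  0.707, -0.001]), 'contact_force': array([-0.079, -0.618, -0.864]), 'ft_torque': array([ 0.006, -0.025,  0.03 ]), 'gripper_width': np.float64(1.005)}
scene [[ 0.9171 -0.2892  0.2743  0.2801]
 [-0.3983 -0.6911  0.6031 -0.6695]
 [ 0.0152 -0.6624 -0.749   0.7288]
 [ 0.      0.      0.      1.    ]]
stone_box [(array([ 0.521, -0.417,  0.056]), 0.92)]
button [(array([ 0.523, -0.284,  0.073]), 0.61), (array([ 0.519, -0.412,  0.053]), 0.37)]
lid [(array([ 0.52 , -0.412,  0.056]), 0.62)]
lid_lip [(array([ 0.524, -0.414,  0.061]), 0.58)]
chisel_a [(array([0.426, 0.048, 0.016]), 0.97), (array([ 0.525, -0.281,  0.072]), 0.58)]
ca_bottle [(array([ 0.487, -0.148,  0.052]), 0.77)]
side [[-0.9994  0.0025  0.0332  0.493 ]
 [-0.0239  0.6405 -0.7676  0.6835]
 [-0.0232 -0.768  -0.6401  0.7647]
 [ 0.      0.      0.      1.    ]]
stone_box [(array([ 0.529, -0.343,  0.057]), 0.86)]
button [(array([ 0.524, -0.267,  0.069]), 0.46), (array([ 0.529, -0.34 ,  0.061]), 0.23)]
lid [(array([ 0.523, -0.369,  0.053]), 0.88)]
lid_lip []
chisel_a [(array([0.427, 0.095, 0.022]), 0.97), (array([0.515, 0.101, 0.011]), 0.95)]
ca_bottle [(array([ 0.494, -0.128,  0.052]), 0.76), (array([ 0.52 , -0.372,  0.06 ]), 0.37)]
```

View pics/scene1.png

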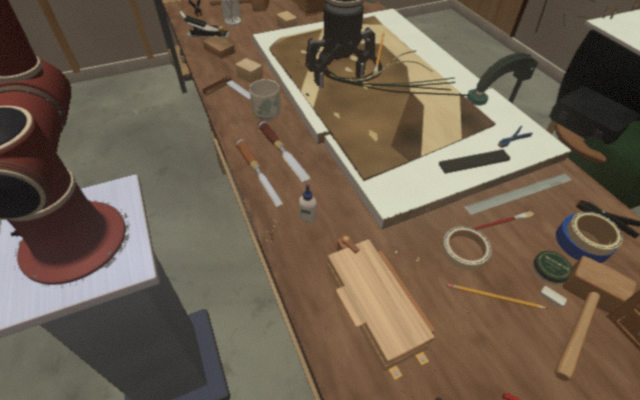

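View pics/side1.png

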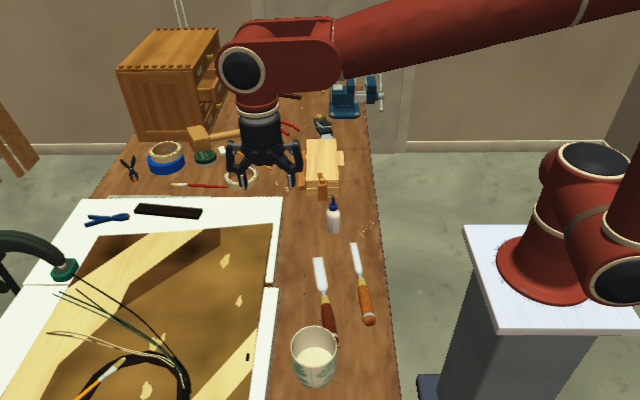

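Run:
```python
import numpy as np,cv2
for n in('scene','side'):
    P=np.load('/tmp/%s.npy'%n); x,y,z=P[...,0],P[...,1],P[...,2]
    reg=(x>.38)&(x<.7)&(y<-.2)&(y>-.65)
    for lo,hi,name in((.05,.0635,'lidtop'),(.0645,.074,'button')):
        m=reg&(z>lo)&(z<hi); p=P[m][:,:2]
        if len(p)<10: print(n,name,len(p)); continue
        m8=cv2.morphologyEx(m.astype(np.uint8),cv2.MORPH_OPEN,np.ones((3,3)))>0; p=P[m8][:,:2]
        if len(p)<10: continue
        print(n,name,len(p),np.round(np.median(P[m8],0),4),cv2.minAreaRect((p*1000).astype(np.float32)), np.round(np.percentile(p,[1,99],0),3).tolist())
```

```text
scene lidtop 6284 [ 0.5199 -0.4069  0.0573] ((516.505126953125, -380.948974609375), (113.56108856201172, 249.4881134033203), 2.0878517627716064) [[0.463, -0.504], [0.573, -0.281]]
scene button 130 [ 0.5253 -0.2808  0.0686] ((525.4072875976562, -281.9057312011719), (14.758790016174316, 42.56491470336914), 13.616376876831055) [[0.515, -0.302], [0.536, -0.262]]
side lidtop 1461 [ 0.5222 -0.3825  0.056 ] ((519.0516967773438, -440.3621826171875), (112.5594711303711, 374.8762512207031), 1.3994534015655518) [[0.464, -0.606], [0.573, -0.259]]
side button 37 [ 0.527  -0.2768  0.0674] ((526.9959716796875, -278.8923034667969), (10.845451354980469, 41.51725387573242), 9.17136287689209) [[0.521, -0.298], [0.533, -0.259]]
```

The box lies nearly square to the world: lid at scene px (380,300), button at (347,242), bottle at (308,203). The button end is the +y end, about 2° yaw. The pivot should be near (0.522, -0.268). I'll move above it with the gripper shut and take one close look.

```bash
python3 -m pendant '[{"dx":-0.29,"dy":-0.135,"hand":-1},{"dx":-0.29,"dy":-0.135,"hand":-1},{"dx":-0.29,"dy":-0.135,"hand":-1},{"dx":-0.29,"dy":-0.135,"hand":-1},{"dx":-0.29,"dy":-0.135,"hand":-1},{"dx":-0.29,"dy":-0.135,"hand":-1},{"dx":-0.29,"dy":-0.135,"hand":-1},{"dx":-0.29,"dy":-0.135,"hand":-1},{"dx":-0.29,"dy":-0.135,"hand":-1},{"dx":-0.29,"dy":-0.135,"hand":-1},{"dx":-0.29,"dy":-0.135,"hand":-1},{"dx":-0.29,"dy":-0.135,"hand":-1}]'
python3 - <<'E'
from h import *
im,d,P=cloud('wrist'); save(im,'w1.png'); np.save('/tmp/w.npy',P)
x,y,z=P[...,0],P[...,1],P[...,2]
for lo,hi,name in((.05,.0625,'lidtop'),(.0645,.074,'button')):
    m=(x>.38)&(x<.65)&(y<-.2)&(y>-.6)&(z>lo)&(z<hi)
    m=cv2.morphologyEx(m.astype(np.uint8),cv2.MORPH_OPEN,np.ones((5,5)))>0;p=P[m]
    if len(p)>9: print(name,len(p),np.median(p,0),cv2.minAreaRect((p[:,:2]*1000).astype(np.float32)),np.percentile(p[:,:2],[1,99],0))
E
```

```text
invalid input
```

View pics/w1.png

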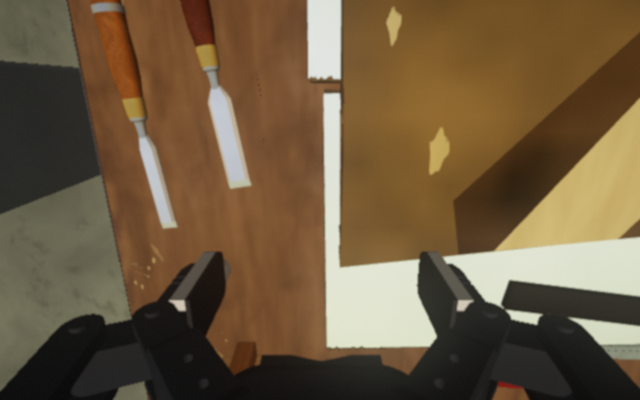

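The wrist view shows the start pose, so the move was refused. I'll give all seven keys in every row.

```bash
python3 -m pendant '[{"wx":0,"wy":0,"wz":0,"dx":-0.29,"dy":-0.135,"dz":0,"hand":-1},{"wx":0,"wy":0,"wz":0,"dx":-0.29,"dy":-0.135,"dz":0,"hand":-1},{"wx":0,"wy":0,"wz":0,"dx":-0.29,"dy":-0.135,"dz":0,"hand":-1},{"wx":0,"wy":0,"wz":0,"dx":-0.29,"dy":-0.135,"dz":0,"hand":-1},{"wx":0,"wy":0,"wz":0,"dx":-0.29,"dy":-0.135,"dz":0,"hand":-1},{"wx":0,"wy":0,"wz":0,"dx":-0.29,"dy":-0.135,"dz":0,"hand":-1},{"wx":0,"wy":0,"wz":0,"dx":-0.29,"dy":-0.135,"dz":0,"hand":-1},{"wx":0,"wy":0,"wz":0,"dx":-0.29,"dy":-0.135,"dz":0,"hand":-1},{"wx":0,"wy":0,"wz":0,"dx":-0.29,"dy":-0.135,"dz":0,"hand":-1},{"wx":0,"wy":0,"wz":0,"dx":-0.29,"dy":-0.135,"dz":0,"hand":-1},{"wx":0,"wy":0,"wz":0,"dx":-0.29,"dy":-0.135,"dz":0,"hand":-1},{"wx":0,"wy":0,"wz":0,"dx":-0.29,"dy":-0.135,"dz":0,"hand":-1}]'
cat > m.py <<'E'
from h import *
im,d,P=cloud('wrist'); save(im,'w2.png')
x,y,z=P[...,0],P[...,1],P[...,2]
for lo,hi,name in((.05,.0625,'lidtop'),(.0645,.074,'button')):
    m=(x>.38)&(x<.65)&(y<-.2)&(y>-.6)&(z>lo)&(z<hi)
    m=cv2.morphologyEx(m.astype(np.uint8),cv2.MORPH_OPEN,np.ones((5,5)))>0;p=P[m]
    if len(p)>9: print(name,len(p),np.median(p,0),cv2.minAreaRect((p[:,:2]*1000).astype(np.float32)),np.percentile(p[:,:2],[1,99],0))
E
python3 m.py
```

```text
time: 1.75
tool_pos: [0.4905, -0.289, 0.2313]
tool_rot: [-0.0, 0.707, 0.708, 0.0]
contact_force: [0.1, 0.9, -0.6]
gripper_width: -0.003
lidtop 10172 [ 0.5326602  -0.33406663  0.05665777] ((518.404296875, -378.1455078125), (112.9173355102539, 249.36318969726562), 1.770184874534607) [[ 0.46757611 -0.48865207]
 [ 0.5727372  -0.25660863]]
button 619 [ 0.52726205 -0.27683075  0.06812236] ((526.823486328125, -278.8285827636719), (15.642854690551758, 43.20444869995117), 11.940424919128418) [[ 0.51669411 -0.29859565]
 [ 0.53656587 -0.25825434]]
```

View pics/w2.png

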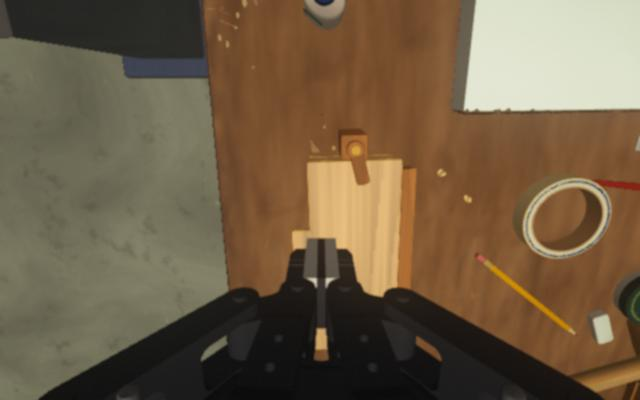

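Clear view: button pivot at px (355,150), arm pointing down to (363,182). Pivot ≈ (0.524, -0.2655), yaw 1.8°. The button starts at about +0.18 rad, so I'll push it to the back. The bottle at (325,10) is well away.

```bash
python3 -m pendant '[{"wx":0,"wy":0,"wz":0,"dx":0,"dy":0,"dz":0.12,"hand":-1},{"wx":0,"wy":0,"wz":0,"dx":0,"dy":0,"dz":0.12,"hand":-1},{"wx":0,"wy":0,"wz":0,"dx":0,"dy":0,"dz":0.12,"hand":-1},{"wx":0,"wy":0,"wz":0,"dx":0,"dy":0,"dz":0.15,"hand":-1},{"wx":0,"wy":0,"wz":0,"dx":0,"dy":0,"dz":0.168,"hand":-1},{"wx":0,"wy":0,"wz":0,"dx":0,"dy":0,"dz":0.168,"hand":-1},{"wx":0,"wy":0,"wz":0,"dx":-0.003,"dy":0.010,"dz":0.168,"hand":-1},{"wx":0,"wy":0,"wz":0,"dx":-0.004,"dy":0.019,"dz":0.168,"hand":-1},{"wx":0,"wy":0,"wz":0,"dx":-0.006,"dy":0.027,"dz":0.168,"hand":-1},{"wx":0,"wy":0,"wz":0,"dx":-0.007,"dy":0.034,"dz":0.168,"hand":-1},{"wx":0,"wy":0,"wz":0,"dx":-0.006,"dy":0.042,"dz":0.168,"hand":-1},{"wx":0,"wy":0,"wz":0,"dx":-0.004,"dy":0.050,"dz":0.168,"hand":-1},{"wx":0,"wy":0,"wz":0,"dx":0,"dy":0.054,"dz":0.168,"hand":-1},{"wx":0,"wy":0,"wz":0,"dx":0.004,"dy":0.056,"dz":0.168,"hand":-1},{"wx":0,"wy":0,"wz":0,"dx":0.008,"dy":0.056,"dz":0.168,"hand":-1},{"wx":0,"wy":0,"wz":0,"dx":0.008,"dy":0.056,"dz":0.168,"hand":-1}]'
python3 -m pendant '[{"wx":0,"wy":0,"wz":0,"dx":-0.01,"dy":0,"dz":0,"hand":-1},{"wx":0,"wy":0,"wz":0,"dx":-0.01,"dy":0,"dz":-0.04,"hand":-1},{"wx":0,"wy":0,"wz":0,"dx":-0.01,"dy":-0.04,"dz":-0.08,"hand":-1},{"wx":0,"wy":0,"wz":0,"dx":-0.01,"dy":-0.06,"dz":-0.12,"hand":-1},{"wx":0,"wy":0,"wz":0,"dx":-0.01,"dy":-0.06,"dz":-0.14,"hand":-1},{"wx":0,"wy":0,"wz":0,"dx":-0.01,"dy":-0.06,"dz":-0.14,"hand":-1}]'
python3 m.py
```

```text
time: 3.13
tool_pos: [0.5471, -0.2816, 0.0639]
tool_rot: [0.001, 0.707, 0.707, 0.001]
contact_force: [2.2, -2.2, 0.6]
gripper_width: -0.0
time: 3.63
tool_pos: [0.4873, -0.2948, 0.2123]
tool_rot: [0.006, 0.708, 0.707, 0.001]
contact_force: [0.4, -1.1, 2.9]
gripper_width: -0.005
lidtop 11632 [ 0.53129371 -0.33070052  0.05664564] ((518.5447387695312, -377.94744873046875), (113.0103988647461, 248.99298095703125), 2.0604429244995117) [[ 0.46895998 -0.48544331]
 [ 0.57251555 -0.25667957]]
button 746 [ 0.5361917  -0.26300724  0.06806691] ((536.98681640625, -264.2994384765625), (42.155540466308594, 15.848114013671875), 6.271185874938965) [[ 0.51674178 -0.27278582]
 [ 0.55729984 -0.25531429]]
```

Button at about 1.64 rad, clear. Next I'll turn the tool 90° and tilt it forward in front of the lip, up in free air.

```bash
python3 -m pendant '[{"wx":0,"wy":0,"wz":20,"dx":-0.04,"dy":-0.03,"dz":0,"hand":-1},{"wx":0,"wy":0,"wz":40,"dx":-0.1,"dy":-0.086,"dz":0,"hand":-1},{"wx":0,"wy":0,"wz":60,"dx":-0.1,"dy":-0.086,"dz":0,"hand":-1},{"wx":0,"wy":0,"wz":88,"dx":-0.1,"dy":-0.086,"dz":0,"hand":-1},{"wx":0,"wy":0,"wz":88,"dx":-0.1,"dy":-0.086,"dz":0,"hand":-1},{"wx":0,"wy":0,"wz":88,"dx":-0.1,"dy":-0.086,"dz":0,"hand":-1},{"wx":0,"wy":0,"wz":88,"dx":-0.1,"dy":-0.086,"dz":0,"hand":-1},{"wx":0,"wy":0,"wz":88,"dx":-0.1,"dy":-0.086,"dz":0,"hand":-1},{"wx":0,"wy":0,"wz":88,"dx":-0.1,"dy":-0.086,"dz":0,"hand":-1},{"wx":0,"wy":0,"wz":88,"dx":-0.1,"dy":-0.086,"dz":0,"hand":-1},{"wx":0,"wy":0,"wz":88,"dx":-0.1,"dy":-0.086,"dz":0,"hand":-1},{"wx":0,"wy":0,"wz":88,"dx":-0.1,"dy":-0.086,"dz":0,"hand":-1},{"wx":0,"wy":0,"wz":88,"dx":-0.1,"dy":-0.086,"dz":0,"hand":-1},{"wx":0,"wy":0,"wz":88,"dx":-0.1,"dy":-0.086,"dz":0,"hand":-1}]'
python3 -m pendant '[{"wx":0,"wy":65,"wz":0,"dx":0,"dy":0,"dz":0,"hand":-1},{"wx":0,"wy":65,"wz":0,"dx":0,"dy":0,"dz":0,"hand":-1},{"wx":0,"wy":65,"wz":0,"dx":0,"dy":0,"dz":0,"hand":-1},{"wx":0,"wy":65,"wz":0,"dx":0,"dy":0,"dz":0,"hand":-1},{"wx":0,"wy":65,"wz":0,"dx":0,"dy":0,"dz":0,"hand":-1},{"wx":0,"wy":65,"wz":0,"dx":0,"dy":0,"dz":0,"hand":-1},{"wx":0,"wy":65,"wz":0,"dx":0,"dy":0,"dz":0,"hand":-1},{"wx":0,"wy":65,"wz":0,"dx":0,"dy":0,"dz":0,"hand":-1},{"wx":0,"wy":65,"wz":0,"dx":0,"dy":0,"dz":0,"hand":-1},{"wx":0,"wy":65,"wz":0,"dx":0,"dy":0,"dz":0,"hand":-1},{"wx":0,"wy":65,"wz":0,"dx":0,"dy":0,"dz":0,"hand":-1}]'
python3 - <<'E'
from h import *
s=sensors.state();q=s['tool_rot'];print(R.from_quat([q[1],q[2],q[3],q[0]]).as_matrix().round(3),s['joint_pos'].round(2) if hasattr(s['joint_pos'],'round') else s['joint_pos'])
im,d,P=cloud('scene');save(im,'s2.png')
E
```

```text
time: 4.85
tool_pos: [0.3994, -0.3915, 0.2015]
tool_rot: [-0.001, 1.0, 0.017, -0.001]
contact_force: [-0.7, -1.0, -0.7]
gripper_width: 0.0
time: 5.77
tool_pos: [0.399, -0.3913, 0.2004]
tool_rot: [-0.011, 0.844, 0.013, 0.536]
contact_force: [-0.5, -0.5, 0.2]
gripper_width: 0.001
[[ 0.425  0.034  0.904]
 [ 0.009 -0.999  0.033]
 [ 0.905 -0.005 -0.425]] [-1.4  -0.24  2.22  1.21  1.28 -0.32]
```

View pics/s2.png

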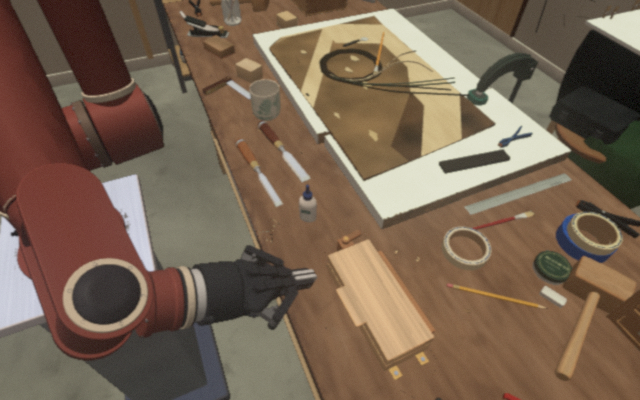

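The tool is tilted in front of the lip: tip at px (310,275), lip edge near (350,305). I'll compute the arc and move in under the lip.

```bash
python3 -m pendant '[{"wx":0,"wy":0,"wz":0,"dx":-0.09,"dy":0,"dz":0.042,"hand":-1},{"wx":0,"wy":0,"wz":0,"dx":-0.151,"dy":0,"dz":0.071,"hand":-1},{"wx":0,"wy":0,"wz":0,"dx":-0.151,"dy":0,"dz":0.071,"hand":-1},{"wx":0,"wy":0,"wz":0,"dx":-0.151,"dy":0,"dz":0.071,"hand":-1},{"wx":0,"wy":0,"wz":0,"dx":-0.151,"dy":0,"dz":0.071,"hand":-1},{"wx":0,"wy":0,"wz":0,"dx":-0.151,"dy":0,"dz":0.071,"hand":-1},{"wx":0,"wy":0,"wz":0,"dx":-0.140,"dy":0,"dz":0.1,"hand":-1},{"wx":0,"wy":0,"wz":0,"dx":-0.125,"dy":0,"dz":0.132,"hand":-1},{"wx":0,"wy":0,"wz":0,"dx":-0.125,"dy":0,"dz":0.132,"hand":-1},{"wx":0,"wy":0,"wz":0,"dx":-0.125,"dy":0,"dz":0.132,"hand":-1}]'
python3 - <<'E'
import numpy as np
from h import *
s=sensors.state();p=np.array(s['tool_pos']);q=s['tool_rot'];M=R.from_quat([q[1],q[2],q[3],q[0]]).as_matrix()
print(p.round(4)); H=np.array([.5762,.029])
for th,t in((0,65),(10,65),(20,65),(30,65),(40,63),(50,58),(60,51),(70,44),(80,37),(88,32)):
    a=np.radians(th+10.7);C=H+.1074*np.array([-np.cos(a),np.sin(a)]);tr=np.radians(t)
    T=C-.011*np.array([np.cos(tr),np.sin(tr)])
    if th<25: T-= .008*np.sin(np.radians(25-th))*np.array([np.cos(tr),np.sin(tr)])
    d=np.array([T[0]-p[0],0,T[1]-p[2]]);d[1]=.035*d[0]
    print(th,t-65,T.round(3),(M.T@d).round(4))
E
```

```text
time: 6.65
tool_pos: [0.4689, -0.3916, 0.0398]
tool_rot: [-0.006, 0.842, 0.019, 0.539]
contact_force: [0.2, -0.6, -0.1]
gripper_width: -0.002
[ 0.4689 -0.3916  0.0398]
0 0 [0.465 0.036] [-0.0053 -0.0001 -0.0023]
10 0 [0.47  0.055] [ 0.0145  0.0001 -0.0052]
20 0 [0.479 0.073] [ 0.0346  0.0003 -0.0049]
30 0 [0.49  0.089] [ 0.0536  0.0005 -0.0014]
40 -2 [0.503 0.102] [0.0711 0.0007 0.0049]
50 -7 [0.518 0.113] [0.0873 0.0009 0.0136]
60 -14 [0.534 0.122] [0.1017 0.001  0.0245]
70 -21 [0.551 0.127] [0.1139 0.0011 0.0378]
80 -28 [0.569 0.13 ] [0.1236 0.0012 0.0529]
88 -33 [0.583 0.129] [0.1292 0.0012 0.0661]
```

```bash
python3 -m pendant '[{"wx":0,"wy":0,"wz":0,"dx":0.005,"dy":0,"dz":-0.004,"hand":-1},{"wx":0,"wy":0,"wz":0,"dx":0.0145,"dy":0,"dz":-0.005,"hand":-1},{"wx":0,"wy":0,"wz":0,"dx":0.025,"dy":0,"dz":-0.005,"hand":-1},{"wx":0,"wy":0,"wz":0,"dx":0.035,"dy":0,"dz":-0.005,"hand":-1},{"wx":0,"wy":0,"wz":0,"dx":0.044,"dy":0,"dz":-0.003,"hand":-1},{"wx":0,"wy":0,"wz":0,"dx":0.054,"dy":0,"dz":-0.001,"hand":-1},{"wx":0,"wy":-1,"wz":0,"dx":0.062,"dy":0.001,"dz":0.002,"hand":-1},{"wx":0,"wy":-2,"wz":0,"dx":0.071,"dy":0.001,"dz":0.005,"hand":-1},{"wx":0,"wy":-2,"wz":0,"dx":0.071,"dy":0.001,"dz":0.005,"hand":-1}]'
python3 - <<'E'
from h import *
im,d,P=cloud('scene');save(im[150:400,200:520].repeat(2,0).repeat(2,1),'s3.png')
E
```

```text
time: 7.4
tool_pos: [0.5029, -0.3905, 0.0998]
tool_rot: [-0.008, 0.852, 0.016, 0.523]
contact_force: [-0.8, -0.7, 0.7]
gripper_width: 0.001
```

View pics/s3.png

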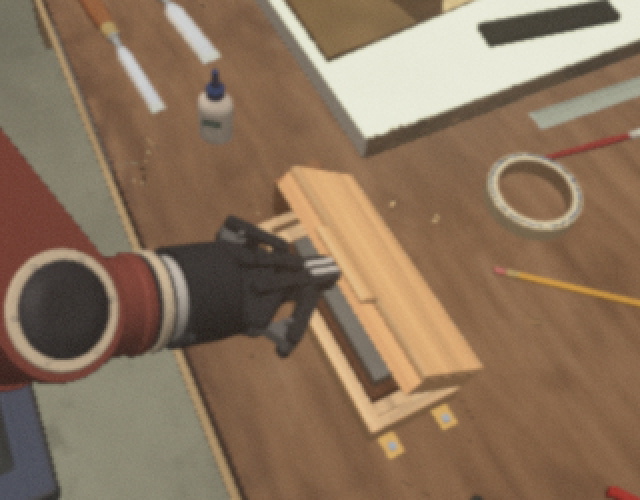

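The lid is up about 40° on the fingertip, with the stone and tray visible beneath. I'll carry on over the balance point.

```bash
python3 -m pendant '[{"wx":0,"wy":-2,"wz":0,"dx":0.008,"dy":0,"dz":0.004,"hand":-1},{"wx":0,"wy":-5,"wz":0,"dx":0.016,"dy":0,"dz":0.009,"hand":-1},{"wx":0,"wy":-9,"wz":0,"dx":0.024,"dy":0,"dz":0.013,"hand":-1},{"wx":0,"wy":-12,"wz":0,"dx":0.032,"dy":0,"dz":0.018,"hand":-1},{"wx":0,"wy":-15,"wz":0,"dx":0.038,"dy":0,"dz":0.025,"hand":-1},{"wx":0,"wy":-19,"wz":0,"dx":0.044,"dy":0,"dz":0.032,"hand":-1},{"wx":0,"wy":-22,"wz":0,"dx":0.049,"dy":0,"dz":0.039,"hand":-1},{"wx":0,"wy":-26,"wz":0,"dx":0.054,"dy":0,"dz":0.046,"hand":-1},{"wx":0,"wy":-29,"wz":0,"dx":0.058,"dy":0,"dz":0.053,"hand":-1},{"wx":0,"wy":-31,"wz":0,"dx":0.060,"dy":0,"dz":0.060,"hand":-1},{"wx":0,"wy":-31,"wz":0,"dx":0.062,"dy":0,"dz":0.068,"hand":-1},{"wx":0,"wy":-31,"wz":0,"dx":0.062,"dy":0,"dz":0.068,"hand":-1},{"wx":0,"wy":-31,"wz":0,"dx":0.062,"dy":0,"dz":0.068,"hand":-1}]'
python3 - <<'E'
from h import *
im,d,P=cloud('scene');save(im[150:400,200:520].repeat(2,0).repeat(2,1),'s4.png')
E
```

```text
time: 8.53
tool_pos: [0.5933, -0.3874, 0.1257]
tool_rot: [-0.004, 0.96, 0.017, 0.279]
contact_force: [1.0, 4.0, 11.1]
gripper_width: 0.003
```

View pics/s4.png

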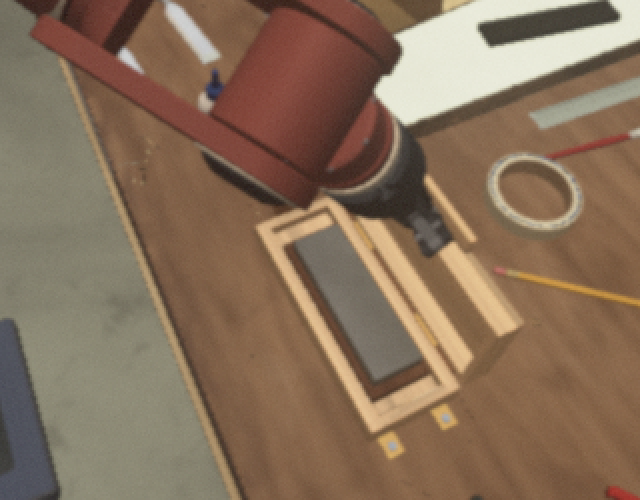

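The lid lies fully open and the stone is exposed (crop px (360,300)), with a gap in the well at its near end. I'll retreat and measure the stone.

```bash
python3 -m pendant '[{"wx":0,"wy":0,"wz":0,"dx":0,"dy":0,"dz":-0.02,"hand":-1},{"wx":0,"wy":0,"wz":0,"dx":0,"dy":0,"dz":-0.06,"hand":-1},{"wx":0,"wy":0,"wz":0,"dx":-0.05,"dy":0.06,"dz":-0.08,"hand":-1},{"wx":0,"wy":0,"wz":0,"dx":-0.08,"dy":0.14,"dz":-0.05,"hand":-1},{"wx":0,"wy":0,"wz":0,"dx":-0.08,"dy":0.14,"dz":-0.05,"hand":-1},{"wx":0,"wy":0,"wz":0,"dx":-0.08,"dy":0.14,"dz":-0.05,"hand":-1},{"wx":0,"wy":0,"wz":0,"dx":-0.08,"dy":0.14,"dz":-0.05,"hand":-1}]'
cat > st.py <<'E'
from h import *
import sys
s=sensors.state();print(np.round(s['tool_pos'],4),np.round(s['tool_rot'],3))
for n in ('scene','side'):
    im,d,P=cloud(n); 
    if n=='scene': save(im[150:400,200:520].repeat(2,0).repeat(2,1),sys.argv[1])
    O=np.array([.5287,-.390]);a=np.radians(2);A=np.array([[np.cos(a),-np.sin(a)],[np.sin(a),np.cos(a)]])
    b=(P[...,:2]-O)@A; z=P[...,2]
    m=(abs(b[...,0])<.04)&(abs(b[...,1])<.10)&(z>.037)&(z<.048)
    m=cv2.morphologyEx(m.astype(np.uint8),cv2.MORPH_OPEN,np.ones((3,3)))>0
    q=b[m]*1000; print(n,len(q),np.percentile(q,[0.5,2,98,99.5],0).round(1).tolist(), z[m].mean() if len(q) else '')
    w=(abs(b[...,0])<.15)&(abs(b[...,1])<.13)&(z>.1)&(b[...,0]>.05); print('lid high pts x,y,z',np.c_[b[w]*1000,z[w]*1000][::max(1,w.sum()//4)].round(0).tolist())
    print('stone',[(np.round(r['position'],3),round(r['score'],2)) for r in finder.look_for(n,'stone')[:1]])
E
python3 st.py s5.png
```

```text
time: 9.17
tool_pos: [0.4966, -0.5335, 0.1152]
tool_rot: [-0.006, 0.962, 0.013, 0.274]
contact_force: [-0.7, 0.7, -0.9]
gripper_width: 0.001
[ 0.4966 -0.5335  0.1152] [-0.006  0.962  0.013  0.274]
scene 856 [[-20.0, -81.5], [-15.6, -79.3], [22.5, 67.9], [23.0, 69.4]] 0.04337132971912495
lid high pts x,y,z [[88.0, 110.0, 114.0], [95.0, 21.0, 130.0], [100.0, -28.0, 131.0], [73.0, -62.0, 117.0], [66.0, -115.0, 102.0]]
stone [(array([ 0.542, -0.389,  0.043]), 0.7)]
side 475 [[-25.4, -80.2], [-24.7, -76.6], [22.5, 69.4], [22.6, 71.9]] 0.041933070765187694
lid high pts x,y,z [[76.0, -113.0, 117.0], [80.0, -46.0, 114.0], [84.0, 11.0, 114.0], [90.0, 70.0, 111.0], [70.0, 109.0, 101.0]]
stone [(array([ 0.524, -0.375,  0.044]), 0.92)]
```

View pics/s5.png

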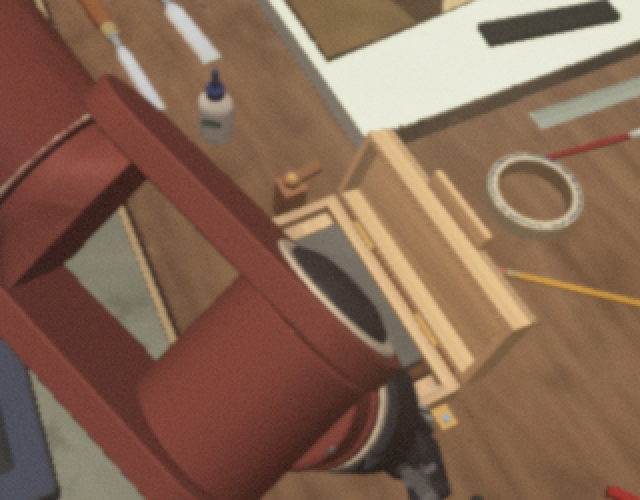

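Lid open, button aside (crop px (300,175)). The stone's near end is at box y ≈ -81, so it must go about 23 mm. I'll lower the tip behind its end at z ≈ 0.038 and push slowly.

```bash
python3 -m pendant '[{"wx":0,"wy":0,"wz":0,"dx":0.026,"dy":-0.034,"dz":0.016,"hand":-1},{"wx":0,"wy":0,"wz":0,"dx":0.026,"dy":-0.034,"dz":0.016,"hand":-1},{"wx":0,"wy":0,"wz":0,"dx":0.005,"dy":-0.034,"dz":0.05,"hand":-1},{"wx":0,"wy":0,"wz":0,"dx":-0.014,"dy":-0.034,"dz":0.080,"hand":-1},{"wx":0,"wy":0,"wz":0,"dx":-0.014,"dy":-0.034,"dz":0.080,"hand":-1},{"wx":0,"wy":0,"wz":0,"dx":-0.014,"dy":-0.034,"dz":0.080,"hand":-1}]'
python3 -m pendant '[{"wx":0,"wy":0,"wz":0,"dx":0,"dy":-0.005,"dz":0,"hand":-1},{"wx":0,"wy":0,"wz":0,"dx":0,"dy":-0.008,"dz":0,"hand":-1},{"wx":0,"wy":0,"wz":0,"dx":0,"dy":-0.011,"dz":0,"hand":-1},{"wx":0,"wy":0,"wz":0,"dx":0,"dy":-0.014,"dz":0,"hand":-1},{"wx":0,"wy":0,"wz":0,"dx":0,"dy":-0.017,"dz":0,"hand":-1},{"wx":0,"wy":0,"wz":0,"dx":0,"dy":-0.020,"dz":0,"hand":-1},{"wx":0,"wy":0,"wz":0,"dx":0,"dy":-0.023,"dz":0,"hand":-1},{"wx":0,"wy":0,"wz":0,"dx":0,"dy":-0.026,"dz":0,"hand":-1},{"wx":0,"wy":0,"wz":0,"dx":0,"dy":-0.028,"dz":0,"hand":-1},{"wx":0,"wy":0,"wz":0,"dx":0,"dy":-0.028,"dz":0,"hand":-1}]'
```

```text
time: 9.87
tool_pos: [0.5297, -0.4914, 0.0437]
tool_rot: [-0.007, 0.961, 0.017, 0.275]
contact_force: [-0.5, 0.1, 0.3]
gripper_width: 0.002
time: 10.7
tool_pos: [0.5295, -0.4674, 0.0471]
tool_rot: [-0.004, 0.961, 0.017, 0.276]
contact_force: [0.1, -1.8, 5.6]
gripper_width: 0.0
```

```bash
python3 st.py s6.png
```

```text
[ 0.5295 -0.4674  0.0471] [-0.004  0.961  0.017  0.276]
scene 322 [[6.7, -81.8], [8.0, -81.2], [22.6, 19.1], [23.0, 21.5]] 0.04335143494561146
lid high pts x,y,z [[87.0, 109.0, 115.0], [99.0, 18.0, 132.0], [102.0, -29.0, 131.0], [74.0, -63.0, 118.0]]
stone []
side 471 [[-25.4, -80.4], [-24.7, -76.7], [22.5, 70.2], [22.6, 71.8]] 0.041870118010132476
lid high pts x,y,z [[76.0, -115.0, 116.0], [80.0, -45.0, 114.0], [87.0, 12.0, 115.0], [93.0, 74.0, 114.0]]
stone [(array([ 0.52 , -0.375,  0.048]), 0.87)]
```

View pics/s6.png

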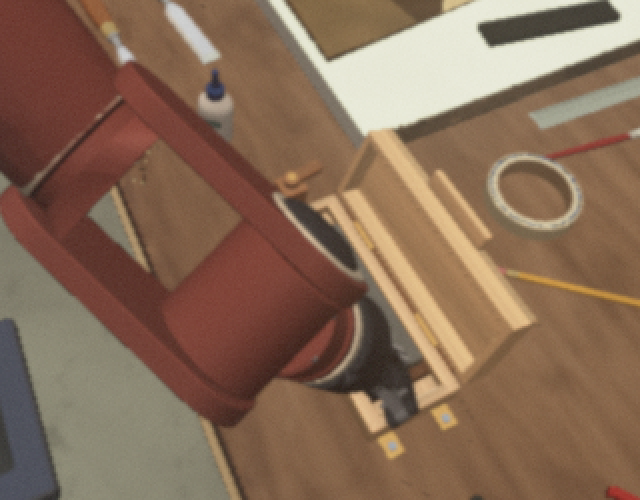

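The stone did not move: the tip was too high and rode onto its top. I'll lift, back off and settle to read the true height.

```bash
python3 -m pendant '[{"wx":0,"wy":0,"wz":0,"dx":0.008,"dy":0,"dz":-0.013,"hand":-1},{"wx":0,"wy":0,"wz":0,"dx":0.008,"dy":0.02,"dz":-0.013,"hand":-1},{"wx":0,"wy":0,"wz":0,"dx":0.008,"dy":0.032,"dz":-0.013,"hand":-1},{"wx":0,"wy":0,"wz":0,"dx":0.008,"dy":0.032,"dz":-0.013,"hand":-1},{"wx":0,"wy":0,"wz":0,"dx":0.008,"dy":0.032,"dz":-0.013,"hand":-1},{"wx":0,"wy":0,"wz":0,"dx":0.008,"dy":0.032,"dz":-0.013,"hand":-1}]'
```

```text
time: 11.4
tool_pos: [0.5295, -0.4974, 0.0597]
tool_rot: [-0.006, 0.961, 0.017, 0.275]
contact_force: [-0.1, -0.1, -0.2]
gripper_width: -0.002
```

```bash
python3 -m pendant '[{"wx":0,"wy":0,"wz":0,"dx":-0.006,"dy":0,"dz":0.010,"hand":-1},{"wx":0,"wy":0,"wz":0,"dx":-0.012,"dy":0,"dz":0.019,"hand":-1},{"wx":0,"wy":0,"wz":0,"dx":-0.012,"dy":0,"dz":0.019,"hand":-1},{"wx":0,"wy":0,"wz":0,"dx":-0.012,"dy":0,"dz":0.019,"hand":-1},{"wx":0,"wy":0,"wz":0,"dx":-0.012,"dy":0,"dz":0.019,"hand":-1}]'
```

```text
time: 11.82
tool_pos: [0.5297, -0.498, 0.0376]
tool_rot: [-0.005, 0.961, 0.017, 0.275]
contact_force: [-1.3, 0.2, -0.8]
gripper_width: -0.002
```

```bash
python3 -m pendant '[{"wx":0,"wy":0,"wz":0,"dx":0,"dy":-0.004,"dz":0,"hand":-1},{"wx":0,"wy":0,"wz":0,"dx":0,"dy":-0.008,"dz":0,"hand":-1},{"wx":0,"wy":0,"wz":0,"dx":0,"dy":-0.010,"dz":0,"hand":-1},{"wx":0,"wy":0,"wz":0,"dx":0,"dy":-0.012,"dz":0,"hand":-1},{"wx":0,"wy":0,"wz":0,"dx":0,"dy":-0.014,"dz":0,"hand":-1},{"wx":0,"wy":0,"wz":0,"dx":0,"dy":-0.016,"dz":0,"hand":-1},{"wx":0,"wy":0,"wz":0,"dx":0,"dy":-0.018,"dz":0,"hand":-1},{"wx":0,"wy":0,"wz":0,"dx":0,"dy":-0.020,"dz":0,"hand":-1},{"wx":0,"wy":0,"wz":0,"dx":0,"dy":-0.022,"dz":0,"hand":-1},{"wx":0,"wy":0,"wz":0,"dx":0,"dy":-0.024,"dz":0,"hand":-1},{"wx":0,"wy":0,"wz":0,"dx":0,"dy":-0.024,"dz":0,"hand":-1}]'; python3 st.py s7.png
```

```text
time: 12.73
tool_pos: [0.5291, -0.4744, 0.0386]
tool_rot: [-0.005, 0.961, 0.017, 0.276]
contact_force: [1.0, -0.9, 1.1]
gripper_width: -0.001
[ 0.5291 -0.4744  0.0386] [-0.005  0.961  0.017  0.276]
scene 546 [[3.5, -72.7], [5.7, -71.7], [23.6, 74.8], [24.3, 77.4]] 0.04331802150947031
lid high pts x,y,z [[88.0, 110.0, 114.0], [97.0, 18.0, 132.0], [99.0, -29.0, 133.0], [70.0, -61.0, 116.0], [66.0, -113.0, 101.0]]
stone [(array([ 0.553, -0.413,  0.042]), 0.66)]
side 485 [[-24.6, -76.0], [-24.0, -71.9], [22.5, 79.5], [25.5, 81.0]] 0.04185168905317092
lid high pts x,y,z [[76.0, -116.0, 115.0], [80.0, -39.0, 118.0], [81.0, 13.0, 115.0], [90.0, 73.0, 113.0]]
stone [(array([ 0.522, -0.374,  0.045]), 0.69)]
```

It moves: about 9 mm so far, with low force. I'll continue to the stop.

```bash
python3 -m pendant '[{"wx":0,"wy":0,"wz":0,"dx":0,"dy":-0.002,"dz":0,"hand":-1},{"wx":0,"wy":0,"wz":0,"dx":0,"dy":-0.004,"dz":0,"hand":-1},{"wx":0,"wy":0,"wz":0,"dx":0,"dy":-0.006,"dz":0,"hand":-1},{"wx":0,"wy":0,"wz":0,"dx":0,"dy":-0.008,"dz":0,"hand":-1},{"wx":0,"wy":0,"wz":0,"dx":0,"dy":-0.010,"dz":0,"hand":-1},{"wx":0,"wy":0,"wz":0,"dx":0,"dy":-0.011,"dz":0,"hand":-1},{"wx":0,"wy":0,"wz":0,"dx":0,"dy":-0.012,"dz":0,"hand":-1},{"wx":0,"wy":0,"wz":0,"dx":0,"dy":-0.012,"dz":0,"hand":-1}]'
python3 -m pendant '[{"wx":0,"wy":0,"wz":0,"dx":0,"dy":-0.001,"dz":0,"hand":-1},{"wx":0,"wy":0,"wz":0,"dx":0,"dy":-0.002,"dz":0,"hand":-1},{"wx":0,"wy":0,"wz":0,"dx":0,"dy":-0.002,"dz":0,"hand":-1}]'
```

```text
time: 13.6
tool_pos: [0.5286, -0.4629, 0.0386]
tool_rot: [-0.004, 0.961, 0.017, 0.276]
contact_force: [0.5, -3.7, 0.9]
gripper_width: 0.003
time: 13.85
tool_pos: [0.5287, -0.4624, 0.0392]
tool_rot: [-0.003, 0.961, 0.016, 0.276]
contact_force: [0.4, -7.2, -0.8]
gripper_width: -0.0
```

```bash
python3 -m pendant '[{"wx":0,"wy":0,"wz":0,"dx":0,"dy":-0.001,"dz":0,"hand":-1},{"wx":0,"wy":0,"wz":0,"dx":0,"dy":-0.002,"dz":0,"hand":-1},{"wx":0,"wy":0,"wz":0,"dx":0,"dy":-0.002,"dz":0,"hand":-1}]'; python3 st.py s8.png
```

```text
time: 14.1
tool_pos: [0.529, -0.462, 0.0402]
tool_rot: [-0.001, 0.961, 0.016, 0.277]
contact_force: [1.7, -9.3, -0.7]
gripper_width: 0.006
[ 0.529  -0.462   0.0402] [-0.001  0.961  0.016  0.277]
scene 534 [[2.6, -61.2], [5.2, -60.3], [23.8, 86.7], [24.7, 89.4]] 0.04433628260580462
lid high pts x,y,z [[89.0, 111.0, 112.0], [95.0, 21.0, 130.0], [69.0, -4.0, 113.0], [76.0, -65.0, 119.0], [65.0, -115.0, 101.0]]
stone [(array([ 0.547, -0.406,  0.045]), 0.65)]
side 469 [[-24.4, -63.8], [-23.9, -60.7], [22.5, 85.7], [25.4, 90.5]] 0.04276681934485964
lid high pts x,y,z [[76.0, -115.0, 116.0], [80.0, -45.0, 114.0], [87.0, 14.0, 116.0], [96.0, 69.0, 111.0], [76.0, 109.0, 101.0]]
stone [(array([ 0.523, -0.367,  0.045]), 0.68)]
```

Force rises with almost no travel, so the tray is probably on the stop. I'll back off, lift clear and look at the tray's end gap from above.

```bash
python3 -m pendant '[{"wx":0,"wy":0,"wz":0,"dx":0,"dy":0.012,"dz":0,"hand":-1},{"wx":0,"wy":0,"wz":0,"dx":0,"dy":0.02,"dz":0,"hand":-1},{"wx":0,"wy":0,"wz":0,"dx":0.016,"dy":0.02,"dz":-0.034,"hand":-1},{"wx":0,"wy":0,"wz":0,"dx":0.03,"dy":0.02,"dz":-0.08,"hand":-1},{"wx":0,"wy":0,"wz":0,"dx":0.05,"dy":-0.04,"dz":-0.2,"hand":-1},{"wx":0,"wy":0,"wz":0,"dx":0.05,"dy":-0.1,"dz":-0.2,"hand":-1},{"wx":0,"wy":0,"wz":0,"dx":0.05,"dy":-0.1,"dz":-0.2,"hand":-1},{"wx":0,"wy":0,"wz":0,"dx":0.05,"dy":-0.1,"dz":-0.2,"hand":-1},{"wx":0,"wy":0,"wz":0,"dx":0.05,"dy":-0.1,"dz":-0.2,"hand":-1},{"wx":0,"wy":0,"wz":0,"dx":0.05,"dy":-0.1,"dz":-0.2,"hand":-1},{"wx":0,"wy":0,"wz":0,"dx":0.05,"dy":-0.1,"dz":-0.2,"hand":-1},{"wx":0,"wy":0,"wz":0,"dx":0.05,"dy":-0.1,"dz":-0.2,"hand":-1}]'; python3 st.py s9.png
python3 - <<'E'
from h import *
im,d,P=cloud('wrist');save(im,'w3.png');np.save('/tmp/w3.npy',P)
E
```

```text
time: 15.3
tool_pos: [0.4611, -0.3608, 0.2327]
tool_rot: [-0.006, 0.961, 0.016, 0.275]
contact_force: [0.3, 0.2, 0.2]
gripper_width: -0.002
[ 0.4611 -0.3608  0.2327] [-0.006  0.961  0.016  0.275]
scene 2021 [[-26.5, -61.0], [-25.9, -59.9], [22.8, 86.7], [24.0, 90.0]] 0.043211990288673445
lid high pts x,y,z [[88.0, 110.0, 114.0], [95.0, 19.0, 132.0], [98.0, -27.0, 130.0], [70.0, -59.0, 114.0], [69.0, -115.0, 104.0]]
stone [(array([ 0.524, -0.393,  0.04 ]), 0.75)]
side 462 [[-24.3, -61.8], [-23.6, -57.7], [22.6, 86.3], [25.5, 89.2]] 0.04214338267205121
lid high pts x,y,z [[76.0, -114.0, 117.0], [83.0, -46.0, 114.0], [90.0, 9.0, 113.0], [71.0, 68.0, 113.0], [76.0, 110.0, 101.0]]
stone [(array([ 0.526, -0.369,  0.045]), 0.97)]
```

View pics/w3.png

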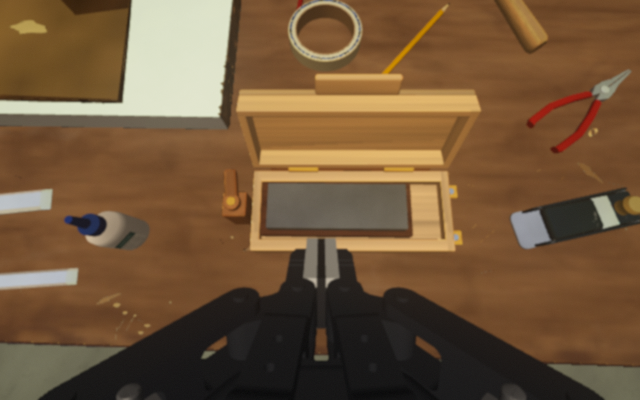

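Ten viewed so far. The tray looks tight against the left end wall (px 260). I'll check with one zoomed crop.

Run:
```python
import cv2
im=cv2.imread('pics/w3.png')[165:255,215:475]
cv2.imwrite('pics/w3c.png',cv2.resize(im,None,fx=3,fy=3,interpolation=cv2.INTER_CUBIC))
g=cv2.cvtColor(cv2.imread('pics/w3.png'),cv2.COLOR_BGR2GRAY)
for r in(195,205,215,225): print(r,g[r,244:274].tolist(),'|',g[r,404:456].tolist())
```

```text
195 [108, 100, 80, 62, 65, 79, 88, 96, 115, 139, 153, 158, 162, 164, 165, 166, 151, 114, 76, 63, 63, 64, 70, 84, 94, 98, 101, 101, 99, 102] | [96, 93, 82, 75, 74, 85, 119, 159, 178, 181, 181, 182, 182, 181, 181, 181, 181, 181, 182, 181, 180, 181, 180, 180, 178, 180, 179, 178, 179, 179, 179, 177, 165, 134, 100, 85, 97, 129, 152, 157, 159, 161, 164, 166, 164, 161, 160, 163, 163, 162, 164, 163]
205 [103, 89, 68, 53, 47, 47, 52, 84, 131, 154, 157, 159, 161, 163, 163, 155, 128, 90, 62, 58, 58, 59, 70, 85, 96, 98, 98, 98, 99, 99] | [101, 100, 91, 79, 72, 72, 96, 140, 166, 174, 173, 173, 172, 172, 172, 173, 173, 173, 173, 173, 173, 172, 173, 172, 173, 173, 173, 172, 171, 172, 173, 173, 169, 157, 126, 95, 84, 98, 129, 151, 157, 157, 159, 163, 164, 161, 142, 114, 99, 94, 93, 93]
215 [78, 62, 50, 46, 44, 46, 66, 106, 140, 153, 155, 158, 158, 161, 160, 148, 112, 75, 63, 63, 64, 70, 84, 93, 96, 97, 97, 97, 97, 98] | [103, 102, 97, 83, 69, 65, 76, 112, 151, 171, 175, 175, 174, 174, 174, 174, 175, 175, 174, 173, 173, 174, 174, 174, 174, 174, 174, 173, 174, 172, 171, 174, 173, 168, 153, 121, 93, 82, 101, 138, 159, 159, 156, 156, 160, 161, 158, 140, 116, 101, 97, 97]
225 [77, 79, 78, 80, 78, 78, 99, 141, 166, 166, 162, 160, 159, 159, 151, 124, 90, 68, 63, 63, 66, 72, 82, 91, 91, 91, 93, 93, 94, 95] | [107, 107, 105, 96, 79, 69, 66, 80, 113, 142, 154, 157, 157, 157, 157, 157, 156, 157, 158, 157, 156, 157, 158, 157, 158, 158, 157, 158, 157, 157, 157, 158, 158, 157, 152, 136, 111, 87, 83, 105, 148, 171, 172, 166, 161, 160, 160, 155, 139, 115, 99, 94]
```

View pics/w3c.png

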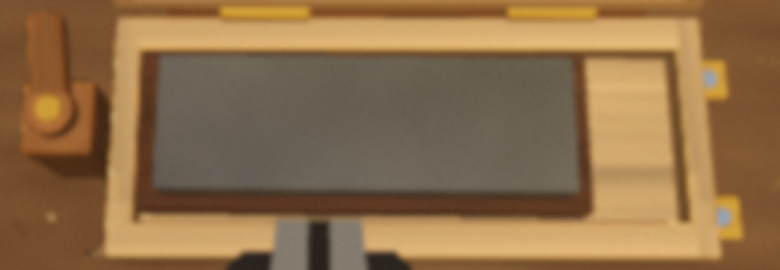

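In the wall-top plane at px row 205, the well spans px 260.5 to 441.5 and the tray 260.5 to 410.5. That leaves 31 px (35 mm) free at the far end and none on the button side, so the stone is home.

```bash
python3 -c "
from plant import job
print(job.job_done())"
```

```text
the job is handed in; nothing more can be done
None
```

I finished all three steps and handed the job in at about 15.5 s; the hand-in reports no verdict.

- **Button:** turned back to about 1.64 rad, clear of the lid, with the lid still shut.
- **Lid:** tipped up by its lip past the balance point. Every picture after that shows it fully open on its stop.
- **Stone:** the first push failed because the fingertip was about 6 mm too high and slid onto the stone's top with 5.6 N. The cameras showed the stone had not moved. I redid it lower, and the stone moved about 20 mm until it met the stop at about 9 N.

**Last checks:** the wrist picture shows the tray against the wall beside the button with no visible gap, and about 35 mm free at the other end, which matches fully home. The chisels and bottle were never approached and the bottle looked in place. The gripper is clear of everything, with about zero force on it.

**One disagreement:** the scene and side depth clouds put the stone at about y = 14 to 14.5 mm in the box, 3 mm short of the nominal 17.5 mm and just under the 14.5 mm limit. My estimate of the box position is only good to about 3 mm, so I trusted the direct view of the tray and the rise in force.

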